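Prise up a snap-shut instrument box lid and hold it open

ROBOT

A 6-joint arm with a two-finger parallel gripper is mounted at the origin on the work surface; the furniture and walls round the work are solid. World frame = base frame: x ahead of the robot, y to its left, z up, the work surface at z = 0. Lengths are in mm, angles in rad, forces in N, time in s.
With the tool pointing down it reaches from about 325 to 850 mm from the base axis. Payload 15.5 kg.
Tool frame: the origin (TCP) lies at the very end of the fingers, on their centre line; the grasp point (between the pads) lies 19 mm behind it; z points along the fingers, y is the line along which they close (so a half turn about z gives the same grasp; the last joint's range is limited). The gripper opens to 91 mm and grips with 3 to 60 N. Pads are 32 mm wide; open, the fingers measure 118 mm over their backs; the gripper's body (76 mm by 178 mm) begins 60 mm behind the grasp point.
Start: joints at [-1.353, 0.494, 1.345, -0, 1.302, -0.096], TCP at [192.923, -594.48, 213.915] pointing down, gripper open.
Joint ranges: [-2.91, 2.91], [-0.82, 2.16], [0.22, 2.67], [-1.22, 4.37], [0.12, 2.79], [-3.08, 3.08]. Speed limits (rad/s): [1.89, 1.89, 2.57, 3.01, 3.01, 3.01].

INTERFACE

Orientations are given as a rotation vector (axis times angle).
In Python, from plant import observe, capture, close_job gives the robot as it stands.
- The arm moves only by the tool drive_tool, never from a script. Its argument "steps" is a list of rows, each a list of 5 numbers: the closure, from 0 (fully open) to 1 (shut), then the shift along the world's x, y, z in cm, then the turn about the world's z in rad. In form: [[gripper, x, y, z, twist], ...]. A call has 1 to 10 rows; each row shifts and turns the commanded pose from where the row before left it; what a row does not reach is not made up. A row lasts 1/8 s, in which the tool goes at most 62.5 mm and 10.7 degrees, less where a joint would pass 70% of its speed; a pose out of reach is approached as far as the arm can. A call is refused whole if a number of a shift passes 6.25 or a number of a turn 0.188, either way. A call with a gripper value outside its range is refused whole. The fingers move at their own pace and stop on an object; "force" is the grip in N (left out, the last holds). Time passes only in rows, so rows that do not move let the fingers close. It gives the time, the measured TCP pose, the force, the opening and the grip force at its end, in the units of the state.
- observe(): the state, without advancing time (a new reading comes with each control period).
- capture(name): name is "side" or "top" or "wrist"; returns a dict with "color" (400x640x3 uint8, blue, green, red), "intrinsics" (3x3 intrinsics, pixels), "k1" (the pictures are not rectified: a ray, as slopes to the right and down, at radius r is drawn at 1 + k1 r^2 times it, then the intrinsics apply), "world_from_camera" (4x4, takes a point from camera to world coordinates). Camera axes: x right, y down, z forward; pixel columns grow to the right and rows downward; lengths in mm; the calibration is good to about 2 mm. A picture is of the moment at which its call begins. There is no depth.
- close_job(): hands the job in; it is judged then, once.
The state is a dict: "clock": time; "joint_positions": joint angles; "qvel": joint speeds; "tau": joint torques, N m; "ee_pos": TCP position; "ee_rot": TCP orientation; "ft_force": force on the tool from outside, world axes, zero at the start; "ft_torque": the same for the moment, N m; "grip_width": finger opening in mm; "grip_force": force on a finger pad.
Only numpy, scipy, OpenCV 4.12 (cv2) and the standard library are available. Lean on these libraries where they do the work, as an engineer would, in place of code of your own. Each camera call takes 0.05 s, during which the arm holds its last target. There are 200 camera calls.

TASK

Pick up the small lid opener by its upright handle, slip its blade under the projecting lip of the clean instrument box, and prise the snapped-down lid up past its catch without any part of the robot touching the lid. Go on raising it gently, never past 60 degrees, and finish holding the lid open at 45 degrees (give or take 5) on the opener's blade, with the opener still in the gripper: the lid would fall shut if let go. Leave the flask, the mortar and the timer where they stand.

Things in the scene. Friction and masses are not known exactly. Their poses are not given: they have to be found in the camera images.
- box: Plain steel instrument box, 130 deep (x) x 150 wide (y) x 70 mm high, fixed to the table, two round dishes inside. Origin: centre of its underside. Its own +x points from the front wall (with the lip) to the rear wall (with the hinge). A spring roller catch inside the front wall snaps the lid down.
- lid (a joint): Angle of the aluminium lid (rad): 0 shut, 0.785 is 45 degrees, grows as the lip rises. Lid 0.25 kg; the catch needs about 5 to 10 N upwards under the lip and lets go by 0.1 rad; from there on the lid weighs about 1 N on the blade and falls shut if let go. The hinge is at the rear upper edge of the box.
- lid_hinge (a point): On the hinge axis, in the middle of the lid's width: 65 mm behind the box centre (its +x), 70 mm above the table. The axis runs along the box's y. Its frame turns with the lid: x and y are the box's own when shut.
- lid_lip (a point): Middle of the lip's front edge, on the lip's underside. The lip is a flat tongue 70 mm wide (y) and 3 mm thick standing out level 22 mm past the front wall, 152.5 mm from the hinge axis, its underside 71 mm above the table when shut, open space below it. Turns with the lid.
- opener: Lid opener, 0.15 kg, standing on its blade. The steel blade is 26 mm wide and 5 mm thick and reaches from 20 mm behind the origin to 55 mm ahead of it (opener's +x), level and straight. The black upright handle rises over the origin: 22 (x) x 16 (y) mm, top 93 mm above the blade's underside; grip it across its 16 mm (y). Origin: centre of the blade's underside below the handle's axis.
- opener_toe (a point): Front upper edge of the opener's blade, middle: 55 mm ahead of the handle's axis and 5 mm above the blade's underside. The last 18 mm is thinned to 3 mm from below.
- erlenmeyer: Conical flask, 83 mm wide, 106 mm high, loose. Origin: centre of its underside. To be left alone.
- mortar: White porcelain mortar, 69 mm wide, 47 mm high, loose. Origin: centre of its underside. To be left alone.
- timer: Flat white bench timer, 62 x 66 x 19 mm, loose. Origin: centre of its underside. To be left alone.
Things that resemble listed ones, but are neither listed nor needed, are in the scene too. Of the things that look like the opener, the smallest one is meant.

How it is judged (in metres and radians):
On the way, in this order (a step that is already met when the one before it is completed fails the run):
1. the opener is lifted off the table in the gripper (height (world z) of opener above 0.02 m and contact force between the fingers and opener above 2 N), for 0.2 s.
2. the lid is prised up past its catch and lies on the opener (value of joint lid above 0.12 rad and contact force between opener and lid above 0.2 N), for 0.1 s.
At the end, for the whole second after the job is handed in: The lid is at rest at 45 degrees, give or take 5 (0.698 to 0.873 rad), its weight (over 0.3 N) on the opener; the opener is in the gripper with its toe more than 120 mm above the table, clear of the box; the robot itself does not touch the lid (value of joint lid between 0.698 and 0.873 rad and velocity of joint lid between -0.1 and 0.1 rad/s and contact force between opener and lid above 0.3 N and contact force between the fingers and opener above 2 N and height (world z) of opener_toe above 0.12 m and contact force between each of the arm, the fingers and lid below 0.2 N); the arm keeps its last pose, push and grip.
It fails at once if the robot itself touches the lid (contact force between any of the fingers, the arm and lid above 0.5 N).
It fails at once if the lid swings past 60 degrees (value of joint lid above 1.047 rad).
It fails at once if the flask, the mortar or the timer is shifted by more than 25 mm or tipped (distance of any of erlenmeyer, mortar, timer from where it was at the start of the episode above 0.025 m or angle between any of erlenmeyer, mortar, timer's own z axis and vertical above 0.4 rad).
It also fails if it takes over 51 s, if anything falls off the work surface, if the arm or the gripper's body presses on something with over 40 N, if the wrist force passes 120 N, or if a joint passes its speed limit or range.

## Working session

There is one attempt and no reset: what is moved stays moved. The work goes in short steps, Python scripts to look and compute and a tool call to move; the robot and the scene stay as the last step left them, time stands still between calls to the robot, and variables do not carry over. Pictures are saved under pics/ and viewed, at most 10 in all, crops included, and the job is handed in when it is done.

Besides the shell and the picture viewer there is one more tool, called after "Call:" in YAML: its name, and indented under it one key for each argument. drive_tool: Moves the arm, as the interface text tells. Its arguments: {"type":"object","properties":{"steps":{"type":"array"},"force":{"type":"number"}},"required":["steps"]}

```bash
mkdir -p pics
cat > h.py <<'E'
import numpy as np, cv2
from plant import observe, capture, close_job
def snap(n,f):
    c=capture(n); cv2.imwrite('pics/'+f+'.png',c['color']); np.savez('pics/'+f+'.npz',**c); return c
def load(f): return dict(np.load('pics/'+f+'.npz'))
def ray(c,uv):
    K=c['intrinsics']; d=cv2.undistortPoints(np.array([[uv]],float),K,np.array([float(c['k1']),0,0,0.]))[0,0] if 0 else None
    p=np.array([(uv[0]-K[0,2])/K[0,0],(uv[1]-K[1,2])/K[1,1]]); q=p.copy()
    for _ in range(30): q=p/(1+float(c['k1'])*(q@q))
    T=c['world_from_camera']; return T[:3,3],T[:3,:3]@np.array([q[0],q[1],1])
def onz(c,uv,z):
    o,d=ray(c,uv); return o+d*(z-o[2])/d[2]
def proj(c,P):
    T=c['world_from_camera']; p=T[:3,:3].T@(np.array(P,float)-T[:3,3]); q=p[:2]/p[2]; q=q*(1+float(c['k1'])*(q@q)); K=c['intrinsics']
    return np.array([K[0,0]*q[0]+K[0,2],K[1,1]*q[1]+K[1,2]])
E
python3 - <<'E'
from h import *
for n in('side','top'):
    c=snap(n,n+'0'); print(n,c['world_from_camera'].round(2).tolist(),c['intrinsics'].tolist(),c['k1'])
print(observe())
E
```

```text
side [[-0.98, -0.13, 0.17, 316.47], [-0.21, 0.53, -0.82, 890.8], [0.02, -0.84, -0.55, 652.51], [0.0, 0.0, 0.0, 1.0]] [[402.80797793109065, 0.0, 319.86919846898115], [0.0, 402.80797793109065, 194.9244850823957], [0.0, 0.0, 1.0]] -0.06672957571968775
top [[0.02, -0.99, 0.1, 396.68], [-1.0, -0.02, -0.0, 14.55], [0.01, -0.1, -0.99, 1183.92], [0.0, 0.0, 0.0, 1.0]] [[410.95454041981355, 0.0, 323.37505801946844], [0.0, 410.95454041981355, 199.49590035368706], [0.0, 0.0, 1.0]] -0.0013990067588717178
{'clock': 0.1, 'joint_positions': array([-1.35252415e+00,  4.94159985e-01,  1.34604632e+00,  1.62255599e-05,
        1.30252658e+00, -9.54971793e-02]), 'qvel': array([-0.00127245, -0.00145664, -0.00157389,  0.00036472, -0.00152477,
        0.00098448]), 'tau': array([ 2.48517252e-03, -8.80239630e+01, -3.82544911e+01,  7.10518775e-02,
        4.82166326e-02, -2.35341491e-05]), 'ee_pos': array([ 192.83969932, -594.14811027,  213.3814301 ]), 'ee_rot': array([-3.10188618e+00, -4.90663776e-01,  8.53246207e-05]), 'ft_force': array([-0.36762088,  0.20636727, -0.58669636]), 'ft_torque': array([0.01543877, 0.01930964, 0.00147504]), 'grip_force': 0.0, 'grip_width': 91.20893967693051}
```

View pics/top0.png

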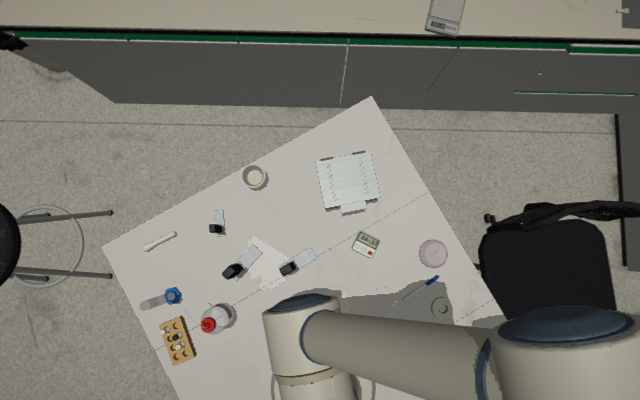

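View pics/side0.png

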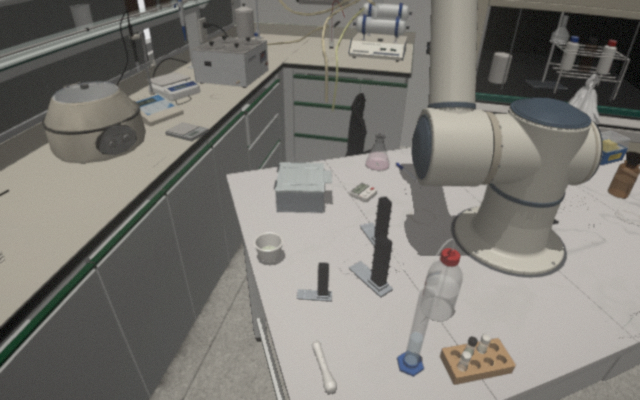

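Top view: three opener lookalikes, at (217,222), (240,262) and (295,263). The first is the smallest (side view (322,285)), so it fits. The box is at (348,180) with its lip at (353,208) facing the robot. The timer is at (366,244), the mortar at (254,177) and the flask at (433,253).

Run:
```python
from h import *
t=cv2.imread('pics/top0.png'); s=cv2.imread('pics/side0.png')
a=cv2.resize(t[150:290,195:395],None,fx=4,fy=4,interpolation=cv2.INTER_CUBIC)
cv2.imwrite('pics/crop1.png',a)
b=cv2.resize(s[150:310,250:410],None,fx=3.6,fy=3.6,interpolation=cv2.INTER_CUBIC); cv2.imwrite('pics/crop2.png',b)
c=load('top0')
for p in((217,228),(232,272),(289,268)): print(onz(c,p,93).round())
print(onz(c,(348,180),70).round())
# black masks
for im,x0,x1,y0,y1 in((t,200,320,200,290),(s,300,400,190,305)):
    m=(im.max(2)<60).astype(np.uint8); z=np.zeros_like(m); z[y0:y1,x0:x1]=m[y0:y1,x0:x1]
    n,l,st,ce=cv2.connectedComponentsWithStats(z); print([(st[i].tolist(),ce[i].round(1).tolist()) for i in range(1,n) if st[i,4]>20])
```

```text
[430. 289.  93.]
[316. 245.  93.]
[329.  96.  93.]
[569. -57.  70.]
[([210, 225, 13, 8, 82], [216.3, 228.5]), ([280, 262, 16, 14, 81], [288.4, 268.3]), ([223, 264, 20, 15, 174], [232.7, 270.6])]
[([373, 198, 18, 87, 872], [381.9, 240.7])]
```

View pics/crop1.png

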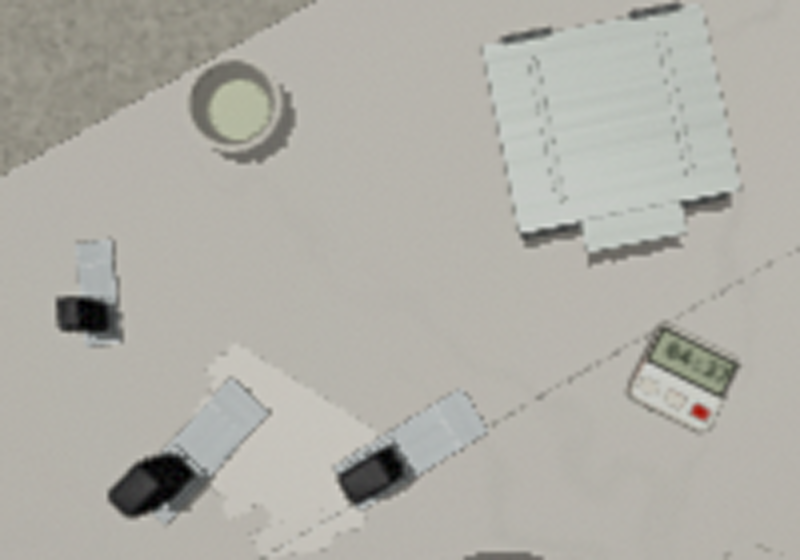

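View pics/crop2.png

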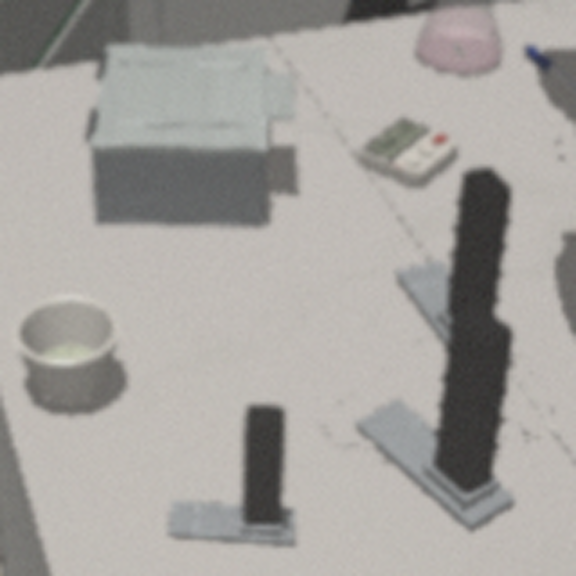

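The crop confirms it: the small opener's handle is at crop (82,314) and its blade tip at (95,240). The lip's front edge runs from crop (590,251) to (684,238).

Run:
```python
from h import *
c=load('top0'); s=load('side0')
f=lambda u,v:(195+(u+.5)/4-.5,150+(v+.5)/4-.5)
g=lambda u,v:(250+(u+.5)/3.6-.5,150+(v+.5)/3.6-.5)
P=lambda pts,z,cc=c,ff=f:np.array([onz(cc,ff(*p),z) for p in pts]).round(1)
print('blade',P([(77,241),(112,239),(92,345),(122,343)],5).tolist())
print('handle top',P([(58,298),(58,330),(84,334),(82,297)],93).tolist())
print('side blade',P([(172,503),(296,543),(168,537)],5,s,g).tolist())
print('side handle top',P([(247,408),(283,409)],93,s,g).tolist())
print('lid',P([(484,46),(706,8),(739,188),(522,238)],73).tolist())
print('lip',P([(583,220),(590,251),(684,238),(684,204)],74).tolist())
print('side lip',P([(264,76),(295,79),(296,116),(268,120)],74,s,g).tolist())
print('side box',P([(93,148),(268,146)],71,s,g).tolist(),P([(97,223),(268,223)],0,s,g).tolist())
```

```text
blade [[484.0, 322.8, 5.0], [486.0, 297.8, 5.0], [409.9, 308.6, 5.0], [411.8, 287.3, 5.0]]
handle top [[439.5, 310.6, 93.0], [418.3, 309.6, 93.0], [416.1, 292.3, 93.0], [440.4, 294.8, 93.0]]
side blade [[483.8, 300.0, 5.0], [405.3, 313.9, 5.0], [479.1, 326.5, 5.0]]
side handle top [[438.7, 301.3, 93.0], [418.9, 297.4, 93.0]]
lid [[618.8, 32.7, 73.0], [648.6, -119.5, 73.0], [524.3, -143.0, 73.0], [487.2, 4.1, 73.0]]
lip [[500.2, -37.1, 74.0], [479.2, -42.1, 74.0], [489.4, -105.7, 74.0], [512.5, -105.5, 74.0]]
side lip [[512.9, -98.0, 74.0], [487.9, -99.3, 74.0], [476.4, -43.9, 74.0], [496.0, -33.0, 74.0]]
side box [[614.8, 31.9, 71.0], [489.4, -1.7, 71.0]] [[616.0, 28.3, 0.0], [488.0, -2.8, 0.0]]
```

Call:
drive_tool:
  steps:
    - [0, 2.6, 4.9, 0, 0]
    - [0, 2.6, 4.9, 0, 0]
    - [0, 2.6, 4.9, 0, 0]
    - [0, 2.6, 4.9, 0, 0]
    - [0, 2.6, 4.9, 0, 0]
    - [0, 2.6, 4.9, 0, 0]
    - [0, 2.6, 4.9, 0, 0]
    - [0, 2.6, 4.9, 0, 0]
    - [0, 2.5, 5, 0, 0]
    - [0, 2.5, 5, 0, 0]
  force: 60

```text
clock: 1.35
ee_pos: [451.4, -100.7, 213.9]
ee_rot: [3.103, 0.491, 0.0]
ft_force: [0.6, -0.1, 0.3]
grip_width: 91.2
grip_force: 0.0
```

Run:
```python
from h import *
o=observe(); print(o['clock'],o['ee_pos'],o['ee_rot'],o['joint_positions'])
s=load('side0')
for q,b in(((485,318),(466,480)),):
    B=onz(s,(250+b[0]/3.6,150+b[1]/3.6),8); print(B)
    for z in(120,140,160): print(z,proj(s,[B[0],B[1],z]),(250+q[0]/3.6,150+q[1]/3.6))
```

```text
1.35 [ 451.44284029 -100.74145599  213.89215536] [3.10294502e+00 4.90765637e-01 3.13178037e-05] [-3.48723597e-01  2.66217200e-01  1.72929663e+00 -6.36243226e-05
  1.14602394e+00  9.08375172e-01]
[312.05626351 244.57789884   8.        ]
120 [384.957089  244.3233326] (384.72222222222223, 238.33333333333331)
140 [386.02208112 236.70963599] (384.72222222222223, 238.33333333333331)
160 [387.11342036 228.88120551] (384.72222222222223, 238.33333333333331)
```

Call:
drive_tool:
  steps:
    - [0, -0.2, 5, 0, 0]
    - [0, -0.3, 5, 0, 0]
    - [0, -0.3, 5, 0, -0.03]
    - [0, -0.3, 5, 0, -0.03]
    - [0, -0.3, 5, 0, -0.03]
    - [0, -0.3, 5, 0, -0.03]
    - [0, -0.3, 5, 0, -0.03]
    - [0, -0.2, 5.2, 0, 0]
    - [0, 0, 0, -2, 0]
    - [0, 0, 0, 0, 0]

```text
clock: 2.6
ee_pos: [427.8, 299.4, 192.7]
ee_rot: [3.13, 0.259, -0.004]
ft_force: [-1.1, -1.4, -0.5]
grip_width: 91.5
grip_force: 0.0
```

Run:
```python
from h import *
o=observe(); print(o['clock'],o['ee_pos'],o['ee_rot'])
c=snap('wrist','w1'); print(c['world_from_camera'].round(2).tolist())
for P in([429.5,302,93],[429.5+54.2,302+9,5]): print(proj(c,P))
```

```text
2.6 [427.80941952 299.37251202 192.68522388] [ 3.12960448  0.25853553 -0.00437617]
[[0.16, -0.95, -0.26, 501.4], [-0.99, -0.16, -0.05, 311.14], [0.0, 0.27, -0.96, 363.87], [0.0, 0.0, 0.0, 1.0]]
[318.06647938 192.31174335]
[318.66293359 119.43972376]
```

View pics/w1.png

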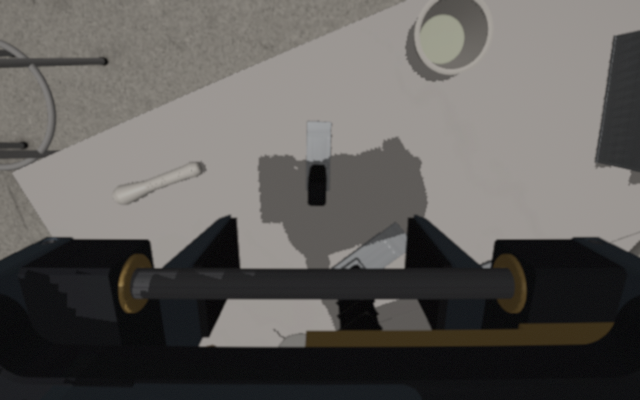

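The wrist view agrees with the estimate: blade tip at (319,121), handle at (317,165–206). I'll refine the numbers and check the top rear edge.

Run:
```python
from h import *
c=load('w1')
print(onz(c,(306.5,121.5),5),onz(c,(331.5,121.5),5),'baseL/R',onz(c,(306.5,164),5),onz(c,(330,164),5))
im=c['color']; m=(im[150:215,295:345].max(2)<45).astype(np.uint8); n,l,st,ce=cv2.connectedComponentsWithStats(m); print([(st[i].tolist()) for i in range(1,n) if st[i,4]>30])
print('rear top edge',onz(c,(308,206),93),onz(c,(326,206),93))
for r in (166,170,180,190,200,204): print(r,np.where(m[r-150])[0][[0,-1]]+295)
```

```text
[479.5615466  323.16510005   5.        ] [483.81030617 297.46569973   5.        ] baseL/R [435.25245399 316.37215077   5.        ] [439.37417362 291.41215777   5.        ]
[[13, 14, 19, 42, 703]]
rear top edge [416.36360264 308.44169715  93.        ] [418.82690979 293.50928951  93.        ]
166 [311 324]
170 [310 325]
180 [308 326]
190 [308 325]
200 [308 325]
204 [309 323]
```

Call:
drive_tool:
  steps:
    - [0, 0, 0, 0, 0]
    - [0, 0, 0, -4, 0]
    - [0, 0, 0, -4, 0]
    - [0, 0, 0, -3, 0]
    - [0, 0, 0, -2.5, 0]
    - [0, 0, 0, -1.5, 0]
    - [0, 0, 0, 0, 0]
    - [0, 0, 0, 0, 0]

```text
clock: 3.65
ee_pos: [429.5, 299.7, 44.8]
ee_rot: [-3.131, -0.256, -0.002]
ft_force: [0.7, 0.4, 0.0]
grip_width: 91.1
grip_force: 0.0
```

Call:
drive_tool:
  steps:
    - [0, -0.1, 0.2, -0.3, 0]
    - [0.5, 0, 0, 0, 0]
    - [0.7, 0, 0, 0, 0]
    - [1, 0, 0, 0, 0]
    - [1, 0, 0, 0, 0]
    - [1, 0, 0, 0, 0]
    - [1, 0, 0, 0, 0]
    - [1, 0, 0, 0, 0]
  force: 60

```text
clock: 4.65
ee_pos: [427.9, 301.5, 40.9]
ee_rot: [-3.131, -0.257, -0.0]
ft_force: [0.1, -0.9, 0.3]
grip_width: 23.9
grip_force: 0.0
```

Call:
drive_tool:
  steps:
    - [1, 0, 0, 0, 0]
    - [1, 0, 0, 0, 0]
    - [1, 0, 0, 0, 0]
    - [1, 0, 0, 0, 0]

```text
clock: 5.15
ee_pos: [427.9, 301.5, 40.9]
ee_rot: [-3.131, -0.257, 0.0]
ft_force: [-0.4, 1.6, -1.0]
grip_width: 15.9
grip_force: 60.0
```

Call:
drive_tool:
  steps:
    - [1, 0, 0, 1, 0]
    - [1, 0, 0, 2, 0]
    - [1, 0, 0, 3, 0]
    - [1, 0, 0, 3, 0]
    - [1, 0, 0, 0, 0]
    - [1, -0.3, -2, 0, 0]
    - [1, -0.3, -4, 0, 0]
    - [1, -0.3, -4, 0, 0]
    - [1, -0.3, -4, 0, 0.02]
    - [1, -0.3, -4, 0, 0.025]

```text
clock: 6.4
ee_pos: [411.4, 119.4, 130.2]
ee_rot: [3.124, 0.328, -0.003]
ft_force: [0.8, 1.4, -1.4]
grip_width: 15.8
grip_force: 60.0
```

Call:
drive_tool:
  steps:
    - [1, -0.3, -4, 0, 0]
    - [1, 0, -4, 0, 0]
    - [1, 0, -4, 0, 0]
    - [1, 0, -4, 0, 0]
    - [1, 0, -3, 0, 0]
    - [1, 0, -2.1, 0, 0]
    - [1, 0, 0, 0, 0]
    - [1, 0, 0, 0, 0]

```text
clock: 7.4
ee_pos: [409.0, -89.1, 130.5]
ee_rot: [-3.124, -0.327, 0.002]
ft_force: [-0.3, 0.3, -1.8]
grip_width: 16.1
grip_force: 60.0
```

Run:
```python
from h import *
o=observe(); print(o['ee_pos'],o['ee_rot'],o['grip_force'])
a=snap('wrist','w2')['color']; b=snap('side','s2')['color']
cv2.imwrite('pics/both2.png',np.vstack([cv2.resize(a[0:240],(800,300)),cv2.resize(b[100:250,220:620],(800,300),interpolation=cv2.INTER_CUBIC)]))
```

```text
[408.96001829 -89.05716067 130.51082057] [-3.12384973e+00 -3.26570239e-01  1.94446597e-03] 59.99965310096741
```

View pics/both2.png

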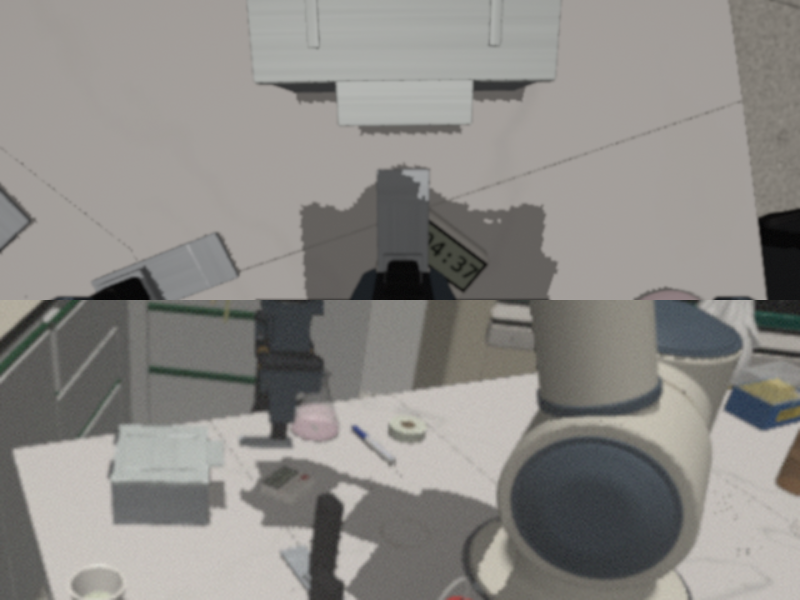

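The wrist view shows the blade tip at (322,136), pointing squarely at the lip, whose front edge runs from (271,100) to (378,99).

Run:
```python
from h import *
c=load('w2')
a,b=onz(c,(271.2,100),74),onz(c,(377.6,99.2),74); print('lip',a,b,(a+b)/2,np.arctan2(b[0]-a[0],a[1]-b[1]),np.linalg.norm(a-b))
a,b=onz(c,(302,136),94.5),onz(c,(343.5,136),94.5); print('toe',a,b,(a+b)/2,np.linalg.norm(a-b))
```

```text
lip [476.56830474 -41.72485605  74.        ] [ 491.35010222 -109.42523998   74.        ] [483.95920348 -75.57504801  74.        ] 0.21496773806012603 69.29533549842789
toe [460.01432269 -66.59379337  94.5       ] [465.21984342 -91.30320976  94.5       ] [462.61708305 -78.94850157  94.5       ] 25.251786158403586
```

Call:
drive_tool:
  steps:
    - [1, 0, 0, -1.5, 0]
    - [1, 0, 0, -1.5, 0]
    - [1, 0, 0, 0, 0]
    - [1, 0.8, 0.2, 0, 0]
    - [1, 0.8, 0.15, 0, 0]
    - [1, 0.8, 0.2, 0, 0]
    - [1, 0.6, 0.1, 0, 0]
    - [1, 0.4, 0.1, 0, 0]
    - [1, 0, 0, 0, 0]
    - [1, 0, 0, 0, 0]

```text
clock: 8.75
ee_pos: [443.7, -82.0, 100.9]
ee_rot: [-3.124, -0.327, 0.0]
ft_force: [0.1, -0.0, -2.0]
grip_width: 16.1
grip_force: 60.0
```

Run:
```python
from h import *
a=snap('wrist','w3')['color']; b=snap('side','s3')['color']
cv2.imwrite('pics/both3.png',np.vstack([cv2.resize(a[0:240],(800,300)),cv2.resize(b[150:225,260:460],(800,300),interpolation=cv2.INTER_CUBIC)]))
```

```text
(no output)
```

View pics/both3.png

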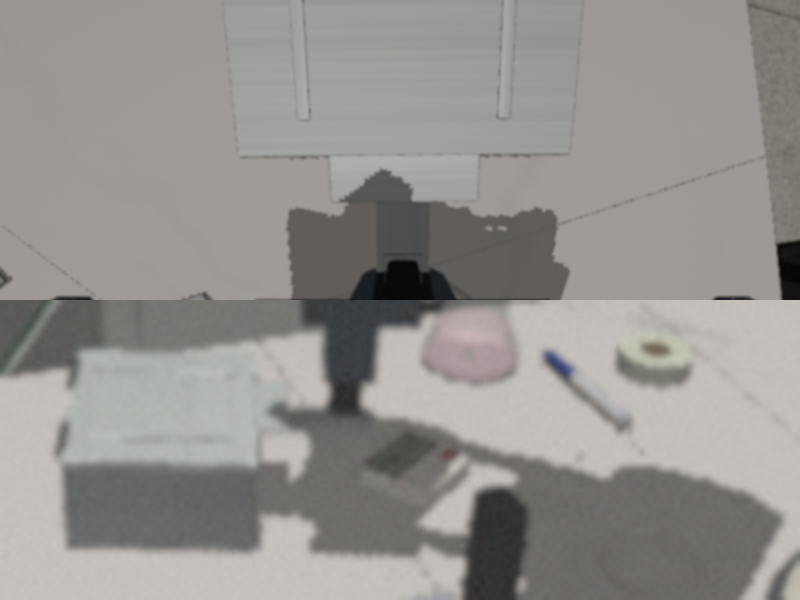

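The blade is under the lip: it disappears beneath the lip's front edge at (402,202), and there is no contact force yet. Now raising gently.

Call:
drive_tool:
  steps:
    - [1, 0, 0, 0.25, 0]
    - [1, 0, 0, 0.25, 0]
    - [1, 0, 0, 0.2, 0]
    - [1, 0, 0, 0.2, 0]
    - [1, 0, 0, 0.1, 0]
    - [1, 0, 0, 0, 0]

```text
clock: 9.6
ee_pos: [444.0, -82.0, 111.0]
ee_rot: [3.124, 0.327, 0.0]
ft_force: [3.2, -0.2, -8.2]
grip_width: 15.8
grip_force: 60.0
```

Call:
drive_tool:
  steps:
    - [1, 0, 0, 0.2, 0]
    - [1, 0, 0, 0.2, 0]
    - [1, 0, 0, 0.2, 0]
    - [1, 0, 0, 0, 0]

```text
clock: 10.1
ee_pos: [443.8, -82.0, 117.2]
ee_rot: [3.124, 0.327, 0.0]
ft_force: [0.0, 1.6, -1.7]
grip_width: 15.4
grip_force: 60.0
```

Call:
drive_tool:
  steps:
    - [1, 0, 0, 0.3, 0]
    - [1, 0, 0, 0.4, 0]
    - [1, 0.1, 0, 0.5, 0]
    - [1, 0.1, 0, 0.5, 0]
    - [1, 0, 0, 0, 0]
    - [1, 0, 0, 0, 0]

```text
clock: 10.85
ee_pos: [446.0, -82.1, 133.9]
ee_rot: [3.124, 0.327, 0.0]
ft_force: [-0.0, -0.7, -2.0]
grip_width: 15.9
grip_force: 60.0
```

Run:
```python
from h import *
a=snap('wrist','w4')['color']; b=snap('side','s4')['color']
cv2.imwrite('pics/both4.png',np.vstack([cv2.resize(a[0:240],(800,300)),cv2.resize(b[150:225,260:460],(800,300),interpolation=cv2.INTER_CUBIC)]))
```

```text
(no output)
```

View pics/both4.png

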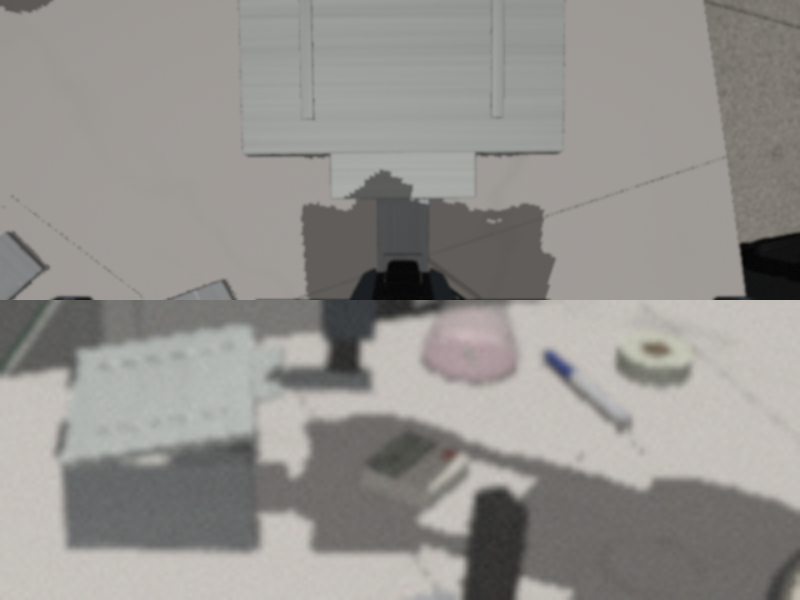

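The lid is up on the blade at about 0.2 rad (side view: a gap shows under its front edge at (160,460)). Following the lip's arc.

Call:
drive_tool:
  steps:
    - [1, 0.15, 0.05, 0.8, 0]
    - [1, 0.2, 0.05, 0.8, 0]
    - [1, 0.25, 0.05, 0.75, 0]
    - [1, 0.3, 0.05, 0.75, 0]
    - [1, 0.35, 0.1, 0.75, 0]
    - [1, 0.4, 0.1, 0.7, 0]
    - [1, 0.45, 0.1, 0.7, 0]
    - [1, 0.2, 0.05, 0.3, 0]
    - [1, 0, 0, 0, 0]

```text
clock: 12.08
ee_pos: [469.1, -76.4, 189.5]
ee_rot: [3.124, 0.328, 0.0]
ft_force: [0.2, -1.0, -2.7]
grip_width: 15.6
grip_force: 60.0
```

Run:
```python
from h import *
a=snap('wrist','w5')['color']; b=snap('side','s5')['color']
cv2.imwrite('pics/both5.png',np.vstack([cv2.resize(a[0:240],(800,300)),cv2.resize(b[125:225,260:460],(600,300),interpolation=cv2.INTER_CUBIC)]) if 0 else np.vstack([cv2.resize(a[0:240],(800,300)),cv2.resize(b[125:215,260:500],(800,300),interpolation=cv2.INTER_CUBIC)]))
```

```text
(no output)
```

View pics/both5.png

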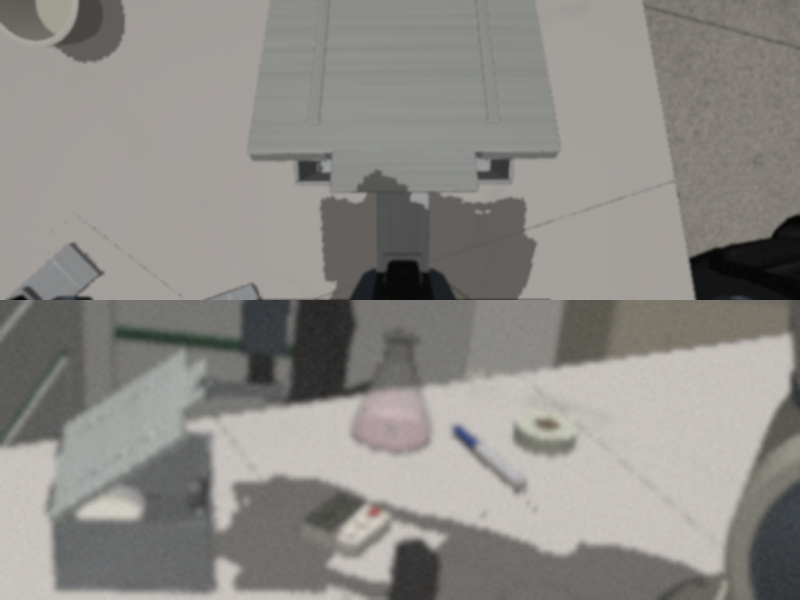

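Run:
```python
from h import *
w,s=load('w5'),load('s5'); y=.213; u=np.array([np.cos(y),np.sin(y),0]); v=np.array([-u[1],u[0],0]); L=np.array([484,-75,0])
H=L+152.5*u
for th in(.5,.55,.6,.65,.7,.75):
    P=lambda r,z,b:H+[0,0,70]+u*(-r*np.cos(th)-z*np.sin(th))+v*b+np.array([0,0,1])*(r*np.sin(th)+z*np.cos(th))
    print(th,'w lip front',proj(w,P(152.5,4,35)).round(1),proj(w,P(152.5,4,-35)).round(1),'w lid corner',proj(w,P(131,4,75)).round(1),proj(w,P(131,4,-75)).round(1),'s lip',proj(s,P(152.5,1,35)).round(1),'s lidcorner',proj(s,P(131,1,75)).round(1))
print('meas w lip (265.6,153.6),(381.6,153.6) lid (199,125),(447,122); side lip (321.5,146)')
```

```text
0.5 w lip front [269.1 171.2] [377.4 170.7] w lid corner [210.  140.6] [436.2 139.5] s lip [325.6 159.8] s lidcorner [318.4 170.6]
0.55 w lip front [267.3 167.5] [379.3 167. ] w lid corner [206.8 136.6] [439.4 135.5] s lip [324.2 157.6] s lidcorner [317.1 168.7]
0.6 w lip front [265.4 162.9] [381.3 162.4] w lid corner [203.5 132. ] [442.8 130.8] s lip [322.7 155.5] s lidcorner [315.8 166.8]
0.65 w lip front [263.3 157.4] [383.4 156.8] w lid corner [200.  126.6] [446.3 125.4] s lip [321.1 153.4] s lidcorner [314.3 165. ]
0.7 w lip front [261.2 150.9] [385.5 150.3] w lid corner [196.5 120.4] [449.8 119.2] s lip [319.3 151.3] s lidcorner [312.8 163.2]
0.75 w lip front [259.  143.3] [387.8 142.7] w lid corner [192.8 113.4] [453.5 112.1] s lip [317.4 149.3] s lidcorner [311.1 161.5]
meas w lip (265.6,153.6),(381.6,153.6) lid (199,125),(447,122); side lip (321.5,146)
```

Call:
drive_tool:
  steps:
    - [1, 0.3, 0.05, 0.4, 0]
    - [1, 0.45, 0.1, 0.5, 0]
    - [1, 0.3, 0.05, 0.4, 0]
    - [1, 0.2, 0.05, 0.2, 0]
    - [1, 0, 0, 0, 0]
    - [1, 0, 0, 0, 0]
    - [1, 0, 0, 0, 0]
    - [1, 0, 0, 0, 0]

```text
clock: 13.18
ee_pos: [481.3, -74.0, 204.3]
ee_rot: [-3.124, -0.327, 0.0]
ft_force: [-0.7, -0.8, -1.8]
grip_width: 15.9
grip_force: 60.0
```

Run:
```python
from h import *
o=observe(); print(o['ee_pos'],o['ft_force'])
w=snap('wrist','w6'); a=w['color']; b=snap('side','s6')['color']
cv2.imwrite('pics/both6.png',np.vstack([cv2.resize(a[0:240],(800,300)),cv2.resize(b[125:215,260:500],(800,300),interpolation=cv2.INTER_CUBIC)]))
y=.213; u=np.array([np.cos(y),np.sin(y),0]); v=np.array([-u[1],u[0],0]); H=np.array([484,-75,0])+152.5*u
for th in(.65,.7,.75,.8,.85,.9):
    P=lambda r,z,b:H+[0,0,70]+u*(-r*np.cos(th)-z*np.sin(th))+v*b+np.array([0,0,1])*(r*np.sin(th)+z*np.cos(th))
    print(th,(np.array([proj(w,P(152.5,4,35)),proj(w,P(152.5,4,-35)),proj(w,P(131,4,75)),proj(w,P(131,4,-75))])*1.25).round(1).tolist())
```

```text
[481.33982383 -73.99147515 204.34851052] [-0.65274567 -0.79268888 -1.8198477 ]
0.65 [[334.9, 216.7], [472.6, 216.0], [261.7, 180.4], [545.4, 179.0]]
0.7 [[332.6, 209.9], [474.9, 209.1], [257.9, 173.9], [549.2, 172.4]]
0.75 [[330.3, 201.9], [477.2, 201.1], [254.0, 166.5], [553.1, 164.9]]
0.8 [[327.8, 192.7], [479.7, 191.9], [250.0, 158.1], [557.0, 156.5]]
0.85 [[325.3, 182.1], [482.2, 181.3], [245.9, 148.7], [561.1, 147.1]]
0.9 [[322.7, 170.2], [484.8, 169.3], [241.8, 138.3], [565.2, 136.7]]
```

View pics/both6.png

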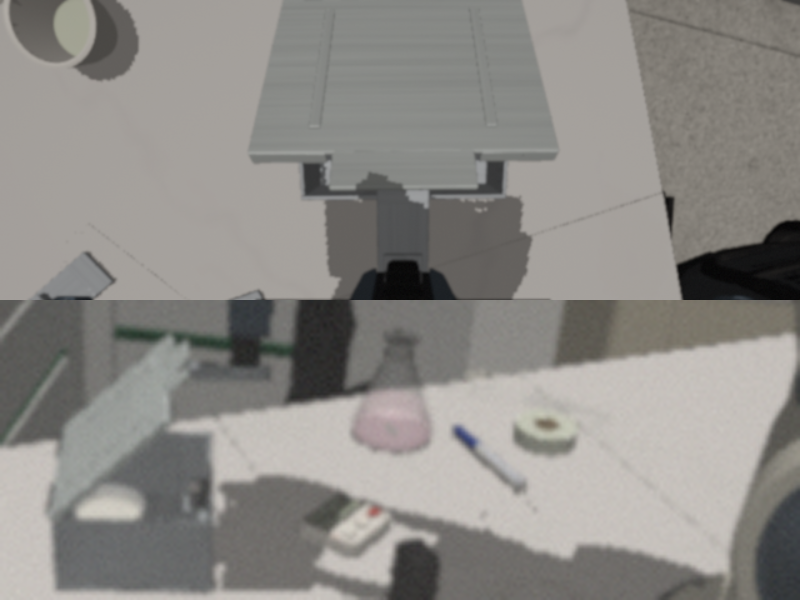

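The lid's front corners at (250,154) and (557,153) give about 0.80 rad, and the arm's own kinematics give about 0.77 rad. The lid is resting on the blade, with the fingers clear of it. Handing in.

```bash
python3 -c "
from h import *
o=observe(); print(o['clock'],o['ft_force'],np.abs(o['qvel']).max()); print(close_job())"
```

```text
13.275 [ 0.01195707 -0.60579907 -2.33881347] 0.0021581435141873957
the job is handed in; nothing more can be done
None
```

I handed the job in at 13.3 s. The lid is held open on the opener's blade at about 45 degrees (0.77 to 0.80 rad by my measurements), with the opener still gripped at 60 N; no verdict came back from the hand-in.

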